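# Clip the bike pump into its sprung stand

### The job

Put the bike pump away in its clip stand: lay it along the two fork clips with its long handle sticking out at the end that has no end plate, and push it down past the sprung jaw until it sits fully home on both seats and the jaw has closed over it. Then let go, and leave the other things on the console where they are.

Things in the scene. Friction and masses are not known exactly. Their poses are not given: they have to be found in the camera images.
- pump: Loose bike pump, 184 mm, 0.1-0.25 kg, lying flat. Round bare aluminium barrel, diameter 24, 120 mm long; short square black collar (32 x 32, 12 long) at one end, long square ribbed black handle (32 x 32, 52 long) at the other. Origin on the axis at mid barrel, 16 mm above the console. x points to the handle: collar x -72 to -60, handle +60 to +112 mm.
- pump_handle (a point): Centre of the pump's long handle, 86 mm from the pump's origin along its +x.
- stand: Stand fixed to the console: beech base x -96 to 60, y -39 to 47 mm, 12 mm thick, with two steel fork clips in line at x = -42 and +42 mm, each 12 mm thick along x. Between them (72 mm for fingers) nothing is over 25 mm high. Each clip: flat seat 40 mm high, fixed prong on -y (inner face y = -16.5, flared tip 92 mm high), sprung jaw on +y. Origin on the console, midway between the clips; z up.
- seat (a point): Where the pump's origin comes to be when seated: midway between the clips, 52 mm above the stand's origin. The barrel then lies along the stand's x, handle to +x, with about 4 mm of side play each way and 12 mm of play each way along x.
- end_plate (a point): Top middle of the upright beech plate (56 mm wide, 6 thick, 78 mm high) that closes the stand's -x end; its inner face is at the stand's x = -90 mm. Only the short collar fits between it and the clip; the handle goes over the open +x end.
- jaw (a joint): Sprung steel jaw, one piece with a finger at each clip, hinged along the stand's x at y = 19, z = 20 mm. 0 = closed; grows (rad) as it swings out to +y, to 0.6. Its round noses reach in to y = 4.5 mm, 67 mm high, over the barrel; above, a sloping lead-in, tip 92 mm high. The barrel pushed down (some 10 N) opens it by about 0.16, then it springs shut.
- canister: Bystander: aluminium canister with twist cap, 72 mm across, 130 mm high; origin at the centre of its underside.
- bowl: Bystander: cream ceramic bowl, 130 mm across, 55 mm high; origin at the centre of its underside.
- key_tray: Bystander: beech tray 110 x 160 mm, 22 mm high, with two steel keys in it; origin at the centre of its underside.
- bike_light: Bystander: teal plastic bike light, 36 x 70 mm, 36 mm high; origin at the centre of its underside.
Things that resemble listed ones, but are neither listed nor needed, are in the scene too. What is shaped like the stand but pink is not meant.

How it is judged:
By the outcome, as a careful person would: the job done as asked, in the order asked, and still so for the second after the job is handed in, with the robot touching nothing.
It also fails if it takes over 45 s, if anything falls off the work surface, if the arm or the gripper's body presses on something with over 40 N, if the wrist force passes 120 N, or if a joint passes its speed limit or range.

### The arm

A 6-joint arm with a two-finger parallel gripper is mounted at the origin on the work surface. World frame = base frame: x ahead of the robot, y to its left, z up, the work surface at z = 0. Lengths are in m, angles in degrees, forces in N, time in s.
With the tool pointing down it reaches from about 0.3 to 0.75 m from the base axis. Payload 8.5 kg.
Tool frame: the origin (TCP) lies between the finger pads; the fingertips stand 22 mm ahead of it and the grasp point (between the pads) lies 3 mm ahead of it (env.nose_length is the distance from the TCP to the fingertips, in m); z points along the fingers, x is the direction in which the jaws open and shut, and the axes are right-handed (so a half turn about z gives the same grasp; the last joint's range is limited). The gripper opens to 85 mm and grips with 20 to 120 N. Pads are 22 mm wide; open, the fingers measure 114 mm over their backs; the gripper's body (76 mm by 85 mm) begins 54 mm behind the grasp point. The pads swing forward as they close: fully open they stand 13 mm farther back than shut.
Start: joints at [-81.549, 21.807, 74.336, -0, 83.858, -12.336], TCP at [0.195, -0.514, 0.253] pointing down, gripper open.
Joint ranges: [-178.18, 178.18], [-50.72, 133.34], [12.68, 142.11], [-81.47, 261.47], [9.98, 163.14], [-165.26, 165.26]. Speed limits (degrees/s): [136.94, 136.94, 180, 180, 180, 180].

### API

Orientations are given as a 3x3 rotation matrix whose columns are the frame's x, y, z axes.
In Python, from rig import env gives the robot as it stands.
- The arm moves only by the tool arm_command, never from a script. Its argument "steps" is a list of rows, each an object with "delta_pos": the shift along the world's x, y, z in mm, a list of three; "dr": the turn, a rotation vector about the world's x, y, z in degrees, a list of three. In form: [{"delta_pos": [dx, dy, dz], "dr": [wx, wy, wz]}, ...]. A call has 1 to 20 rows; each row shifts and turns the commanded pose from where the row before left it; what a row does not reach is not made up. A row lasts 1/10 s, in which the tool goes at most 50 mm and 8.59 degrees, less where a joint would pass 70% of its speed; a pose out of reach is approached as far as the arm can. A call with a gripper value outside its range is refused whole. "grip" is the opening, from 0 (shut) to 1 (fully open), set as the call begins (left out, the last holds). The fingers move at their own pace and stop on an object; "squeeze" is the grip in N (left out, the last holds). Time passes only in rows, so rows that do not move let the fingers close. It gives the time, the measured TCP pose, the force and the opening at its end, in the units of the state.
- env.observe(): the state, without advancing time (a new reading comes with each control period).
- env.get_image(name): name is "side" or "top" or "wrist"; returns the picture (480x640x3 uint8, blue, green, red); there is no depth.
- env.get_calibration(name): a dict with "fx", "fy", "cx", "cy" (pixels), "k1" (the pictures are not rectified: a ray, as slopes to the right and down, at radius r is drawn at 1 + k1 r^2 times it, then the intrinsics apply), "view" (4x4, takes a point from world to camera coordinates). Camera axes: x right, y up, looking along -z (the intrinsics and any distortion apply to the point x, -y, -z); pixel columns grow to the right and rows downward; lengths in m; the calibration is good to about 2 mm. A picture is of the moment at which its call begins: read the wrist's pose just before it. get_calibration takes no time and is no camera call; for the wrist camera it gives the pose at the moment of the call.
- env.close_job(): hands the job in, once; it reports no verdict.
The state is a dict: "time_s": time; "q": joint angles; "qvel": joint speeds; "joint_efforts": joint torques, N m; "position": TCP position; "tool_rot": TCP orientation; "ft_force": force on the tool from outside, world axes, zero at the start; "wrist_torque": the same for the moment, N m; "grip_width": finger opening in m.
Only numpy, scipy, OpenCV 4.12 (cv2) and the standard library are available. Lean on these libraries where they do the work, as an engineer would, in place of code of your own. Each camera call takes 0.05 s, during which the arm holds its last target. There are 200 camera calls.

## Working session

There is one attempt and no reset: what is moved stays moved. The work goes in short steps, Python scripts to look and compute and a tool call to move; the robot and the scene stay as the last step left them, time stands still between calls to the robot, and variables do not carry over. Pictures are saved under pics/ and viewed, about 8 in all and at most 12, crops included, and the job is handed in when it is done.

Besides the shell and the picture viewer there is one more tool, called in YAML: its name, and indented under it one key for each argument. arm_command: Moves the arm, as the interface text tells. Its arguments: {"type":"object","properties":{"steps":{"type":"array"},"grip":{"type":"number"},"squeeze":{"type":"number"}},"required":["steps"]}

```bash
mkdir -p pics; ls; cat > h.py <<'E'
import numpy as np, cv2
from rig import env
def cal(n):
    c=env.get_calibration(n); V=np.array(c['view']); return c,V
def proj(n,P,cv=None):
    c,V=cv or cal(n); P=np.atleast_2d(P); p=P@V[:3,:3].T+V[:3,3]
    s=np.c_[p[:,0]/-p[:,2],-p[:,1]/-p[:,2]]; s=s*(1+c['k1']*(s**2).sum(1,keepdims=True))
    return s*[c['fx'],c['fy']]+[c['cx'],c['cy']]
def ray(n,uv,cv=None):
    c,V=cv or cal(n); d=(np.atleast_2d(uv)-[c['cx'],c['cy']])/[c['fx'],c['fy']]; s=d.copy()
    for _ in range(20): s=d/(1+c['k1']*(s**2).sum(1,keepdims=True))
    D=np.c_[s[:,0],-s[:,1],-np.ones(len(s))]@V[:3,:3]; return -V[:3,:3].T@V[:3,3],D
def atz(n,uv,z,cv=None):
    o,D=ray(n,uv,cv); return o+D*((z-o[2])/D[:,2])[:,None]
E
python3 - <<'E'
from h import *
for n in ('top','side'):
    cv2.imwrite(f'pics/{n}0.png',env.get_image(n)); c,V=cal(n); print(n,-V[:3,:3].T@V[:3,3],-V[2,:3],c['fx'],c['k1'])
print(env.observe()['ft_force'],env.nose_length)
E
```

```text
pics
top [0.53643671 0.02293527 0.95276357] [ 0.07943433  0.02568798 -0.99650906] 484.59414365072365 -0.13135603717172953
side [ 0.50668624 -0.67225475  0.62741671] [ 0.12036087  0.76840875 -0.62853899] 475.922638465351 -0.0574398003900838
[-0.485378   -0.3509253   0.45494861] 0.022
```

View pics/top0.png

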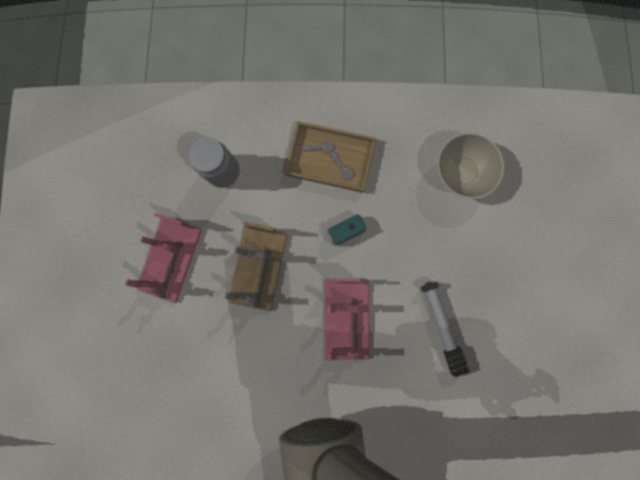

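View pics/side0.png

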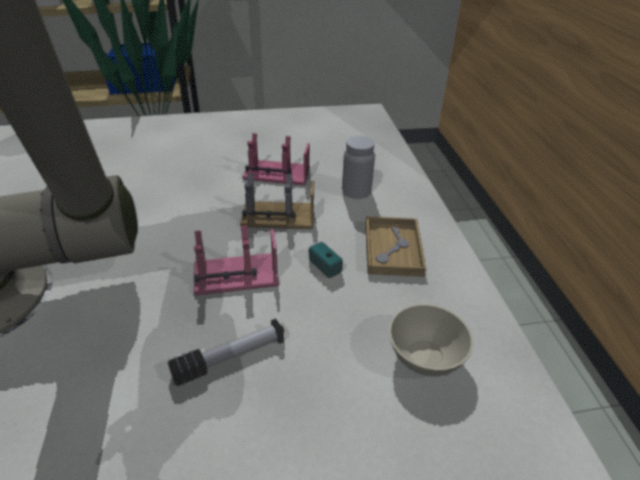

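Top view: the one pump is at (430,287) collar to (457,362) handle. There are three stand-shaped things: pink (167,258), pink (348,320) and beech (258,267). The beech one is meant, as pink is excluded. I'll confirm it in an enlarged crop.

```bash
python3 - <<'E'
from h import *
a=cv2.imread('pics/top0.png')
f=lambda i,s:cv2.resize(i,None,fx=s,fy=s,interpolation=cv2.INTER_CUBIC)
A=f(a[215:320,215:305],4.2)   # stand
B=f(a[275:380,415:475],4.2)
A=np.clip(A*1.8,0,255).astype('uint8');B=np.clip(B*1.5,0,255).astype('uint8')
cv2.imwrite('pics/crop1.png',np.hstack([A,B])); print(A.shape,B.shape)
print(atz('top',[[430,287],[457,362]],.016), atz('top',[[246,227],[286,234],[272,309],[229,303]],.012))
E
```

```text
(441, 378, 3) (441, 252, 3)
[[ 0.52838966 -0.16154603  0.016     ]
 [ 0.38481034 -0.2160747   0.016     ]] [[0.63846968 0.19908716 0.012     ]
 [0.62609953 0.11966135 0.012     ]
 [0.47956402 0.14308247 0.012     ]
 [0.48885078 0.22785673 0.012     ]]
```

View pics/crop1.png

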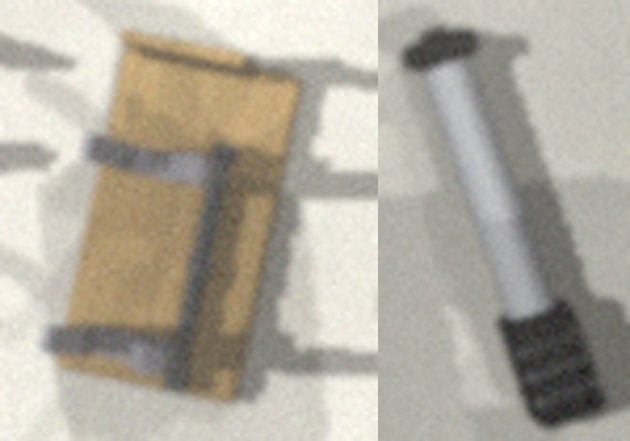

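The crop shows the beech stand with its end plate at the far end (world +x) and the one-piece jaw bar on the right. The pump has a short collar at top and a ribbed handle at bottom. So the stand's +x and the pump's +x both point roughly to world −x. Next, a fit and the first move.

```bash
cat >> h.py <<'E'
from scipy.optimize import least_squares
def pose(p,P):  # p=x,y,yaw
    P=np.atleast_2d(P); c,s=np.cos(p[2]),np.sin(p[2]); return P@np.array([[c,-s,0],[s,c,0],[0,0,1]]).T+[p[0],p[1],0]
E
python3 - <<'E'
from h import *
cv=cal('top')
# base corners & plate top corners; mm
M=np.array([[60,47,12],[-96,47,12],[60,-39,12],[-96,-28,78],[-96,28,78]])/1e3
U=np.array([[238,400],[300,80],[62,362],[124,32],[246,58]])/4.2+215-.4
r=least_squares(lambda p:(proj('top',pose(p,M),cv)-U).ravel(),[.56,.17,np.radians(171)])
print('stand',r.x[:2],np.degrees(r.x[2]),r.fun.round(1))
M=np.array([[-66,0,32],[112,0,16]])/1e3
U=np.array([[443-378,47],[573-378,417]])/4.2+[415,275]-.4
r=least_squares(lambda p:(proj('top',pose(p,M),cv)-U).ravel(),[.45,-.19,np.radians(200)])
print('pump',r.x[:2],np.degrees(r.x[2]),r.fun.round(1))
o=env.observe();R=np.array(o['tool_rot']);print(R.round(3),o['position'])
c,V=cal('wrist');print(-V[:3,:3].T@V[:3,3]-o['position'],-V[2,:3],'up',V[1,:3])
E
```

```text
stand [0.54224637 0.18039483] 169.99310896716668 [-0.1  1.5  1.1 -0.9 -1.   1.6 -0.4 -0.9  0.3 -1.3]
pump [ 0.46784225 -0.1830755 ] 201.2995848946181 [ 0.3  0.8 -0.3 -0.8]
[[ 0.355 -0.935 -0.   ]
 [-0.935 -0.355  0.001]
 [-0.001 -0.    -1.   ]] [ 0.19516057 -0.51394539  0.25276127]
[0.06389098 0.02257146 0.12149406] [-0.2507202  -0.09350194 -0.96353348] up [ 0.90079789  0.34199742 -0.26758349]
```

arm_command:
  steps:
    - {"delta_pos": [22,27,-2],"dr": [0,0,0]}
    - {"delta_pos": [22,27,-2],"dr": [0,0,0]}
    - {"delta_pos": [22,27,-2],"dr": [0,0,0]}
    - {"delta_pos": [22,27,-2],"dr": [0,0,0]}
    - {"delta_pos": [22,27,-2],"dr": [0,0,0]}
    - {"delta_pos": [22,27,-2],"dr": [0,0,0]}
    - {"delta_pos": [22,27,-2],"dr": [0,0,0]}
    - {"delta_pos": [22,27,-2],"dr": [0,0,0]}
    - {"delta_pos": [22,27,-2],"dr": [0,0,0]}
    - {"delta_pos": [22,27,-2],"dr": [0,0,0]}
    - {"delta_pos": [26,30,-2],"dr": [0,0,0]}
    - {"delta_pos": [26,30,-2],"dr": [0,0,0]}
    - {"delta_pos": [0,0,0],"dr": [0,0,0]}
    - {"delta_pos": [0,0,0],"dr": [0,0,0]}
  grip: 1
  squeeze: 80

```text
time_s: 1.5
position: [0.4673, -0.1837, 0.229]
tool_rot: [[0.357, -0.934, -0.001], [-0.934, -0.357, 0.0], [-0.001, 0.001, -1.0]]
ft_force: [0.1, 0.1, -0.3]
grip_width: 0.0855
```

```bash
python3 - <<'E'
from h import *
o=env.observe();print(o['position'],o['time_s'],o['ft_force'])
im=env.get_image('wrist'); cv2.imwrite('pics/w1.png',im)
P=pose([.4678,-.1831,np.radians(201.3)],np.array([[-72,0,16],[0,0,16],[112,0,16]])/1e3);print(proj('wrist',P))
E
```

```text
[ 0.46726872 -0.1836568   0.22896762] 1.5 [ 0.06744495  0.10510133 -0.29416144]
[[319.73843991 134.66997183]
 [320.59975376 214.93201246]
 [321.78759155 323.70310157]]
```

View pics/w1.png

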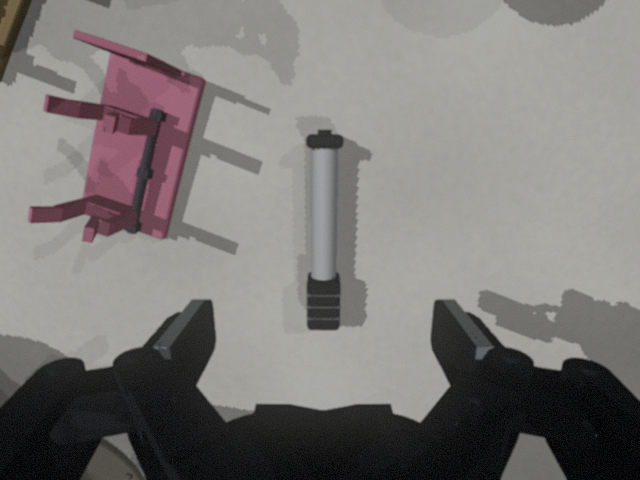

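The wrist view shows the pump upright, with its collar at (324,140), barrel rows 149–275, handle end (323,329) and axis column ≈323.5. The pads straddle it. Refining the fit:

```bash
python3 - <<'E'
from h import *
cv=cal('wrist')
M=np.array([[112,0,32],[60,16,32],[60,-16,32],[-72,0,32],[-60,0,28]])/1e3
print(proj('wrist',pose([.4678,-.1831,np.radians(201.3)],M),cv).round(1))
M=np.array([[112,0,32],[60,0,32],[-60,0,28],[-72,0,32]])/1e3
U=np.array([[323.5,329],[323.5,274],[324,149],[324,135]])
r=least_squares(lambda p:(proj('wrist',pose(p,M),cv)-U).ravel(),[.4678,-.1831,np.radians(201.3)])
print(r.x,np.degrees(r.x[2]),r.fun.round(1)); o=env.observe();R=o['tool_rot'];print((r.x[:2]-o['position'][:2])*1e3,np.degrees(np.arctan2(R[1][0],R[0][0]))%360-270)
E
```

```text
[[321.7 331.6]
 [338.4 281.6]
 [304.  281.9]
 [319.6 134.4]
 [319.8 148.9]]
[ 0.47062492 -0.18514529  3.50204359] 200.65231741263912 [-0.1  0.8  0.1  5.8 -0.  -2.4  0.  -3. ]
[ 3.72157395 -0.76297489] 20.802785863395684
```

arm_command:
  steps:
    - {"delta_pos": [3,-1,-26],"dr": [0,0,0]}
    - {"delta_pos": [0,0,-26],"dr": [0,0,0]}
    - {"delta_pos": [0,0,-26],"dr": [0,0,0]}
    - {"delta_pos": [0,0,-26],"dr": [0,0,0]}
    - {"delta_pos": [0,0,-26],"dr": [0,0,0]}
    - {"delta_pos": [0,0,-26],"dr": [0,0,0]}
    - {"delta_pos": [0,0,-26],"dr": [0,0,0]}
    - {"delta_pos": [0,0,-15],"dr": [0,0,0]}
    - {"delta_pos": [0,0,-6],"dr": [0,0,0]}
    - {"delta_pos": [0,0,0],"dr": [0,0,0]}
    - {"delta_pos": [0,0,0],"dr": [0,0,0]}

```text
time_s: 2.65
position: [0.4703, -0.1859, 0.027]
tool_rot: [[0.354, -0.935, 0.001], [-0.935, -0.354, -0.001], [0.001, -0.001, -1.0]]
ft_force: [0.6, -0.5, 0.5]
grip_width: 0.0855
```

arm_command:
  steps:
    - {"delta_pos": [0,0,0],"dr": [0,0,0]}
    - {"delta_pos": [0,0,0],"dr": [0,0,0]}
    - {"delta_pos": [0,0,0],"dr": [0,0,0]}
    - {"delta_pos": [0,0,0],"dr": [0,0,0]}
    - {"delta_pos": [0,0,0],"dr": [0,0,0]}
    - {"delta_pos": [0,0,0],"dr": [0,0,0]}
    - {"delta_pos": [0,0,0],"dr": [0,0,0]}
    - {"delta_pos": [0,0,0],"dr": [0,0,0]}
  grip: 0
  squeeze: 80

```text
time_s: 3.45
position: [0.4702, -0.1851, 0.0269]
tool_rot: [[0.355, -0.935, 0.0], [-0.935, -0.355, -0.0], [0.0, -0.0, -1.0]]
ft_force: [-1.9, 1.8, 6.3]
grip_width: 0.0214
```

arm_command:
  steps:
    - {"delta_pos": [0,0,5],"dr": [0,0,0]}
    - {"delta_pos": [0,0,10],"dr": [0,0,0]}
    - {"delta_pos": [0,0,20],"dr": [0,0,0]}
    - {"delta_pos": [0,0,30],"dr": [0,0,0]}
    - {"delta_pos": [0,0,35],"dr": [0,0,0]}
    - {"delta_pos": [0,0,40],"dr": [0,0,0]}
    - {"delta_pos": [0,0,35],"dr": [0,0,0]}
    - {"delta_pos": [0,0,25],"dr": [0,0,0]}
    - {"delta_pos": [0,0,0],"dr": [0,0,0]}
    - {"delta_pos": [0,0,0],"dr": [0,0,0]}

```text
time_s: 4.45
position: [0.4698, -0.1849, 0.2262]
tool_rot: [[0.355, -0.935, -0.0], [-0.935, -0.355, 0.0], [-0.0, 0.0, -1.0]]
ft_force: [-0.4, -0.8, -1.6]
grip_width: 0.0215
```

```bash
python3 - <<'E'
from h import *
a=env.get_image('side'); b=env.get_image('wrist')
cv2.imwrite('pics/l.png',np.hstack([cv2.resize(a[150:450,60:360],None,fx=1.3,fy=1.3),cv2.resize(b[100:480,130:530],(400,390))])); print(env.observe()['position'],env.observe()['ft_force'],env.observe()['wrist_torque'])
E
```

```text
[ 0.46961875 -0.18479747  0.22510316] [-0.88367007 -1.04089125 -2.58031053] [ 0.03339488 -0.02942978  0.01156926]
```

View pics/l.png

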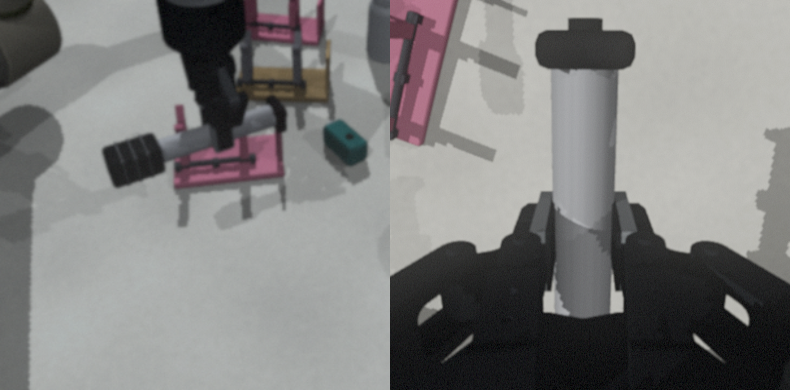

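The pump is held by its barrel. In the wrist crop the collar spans about full-image columns 277–375 and rows 131–165, and the side view shows it level. Solving for its in-hand pose:

```bash
python3 - <<'E'
from h import *
im=env.get_image('wrist'); cv2.imwrite('pics/w2.png',im)
cv=cal('wrist'); o=env.observe(); R=np.array(o['tool_rot']); t=np.array(o['position'])
# pump frame in tool: pump x = -? world dir 201deg
px=np.array([np.cos(np.radians(200.8)),np.sin(np.radians(200.8)),0]); py=np.array([-px[1],px[0],0]); 
from scipy.spatial.transform import Rotation as Ro
B=np.c_[px,py,[0,0,1]]
def pts(p,M): # p: dx,dy,dz (pump frame mm rel TCP), yaw, pitch deg
    Q=B@Ro.from_euler('zyx',[p[3],p[4],0],degrees=True).as_matrix()
    return t+B@(np.array(p[:3])/1e3)+M/1e3@Q.T
M=np.array([[-72,16,16],[-72,-16,16],[-60,16,16],[-60,-16,16],[-60,12,0],[-60,-12,0.]])
print(proj('wrist',pts([0,0,-10,0,0],M),cv).round(1)); print(proj('wrist',pts([0,0,-10,0,3],M),cv).round(1)); print(proj('wrist',pts([0,0,-14,0,0],M),cv).round(1))
g=cv2.cvtColor(im,6); print('row150',[int(v) for v in g[150,262:392:2]]); print('col325',[int(v) for v in g[110:180:2,310]]);print('r200',[int(v) for v in g[200,280:370:2]])
cv2.imwrite('pics/w2.png',im)
E
```

```text
[[371.1 127. ]
 [265.4 127.1]
 [369.9 167.1]
 [266.8 167.2]
 [353.1 163.9]
 [284.9 163.9]]
[[372.6 129.8]
 [263.5 130. ]
 [371.1 170.9]
 [265.4 171. ]
 [353.8 164.7]
 [284.  164.7]]
[[369.5 127.4]
 [267.3 127.6]
 [368.4 166.2]
 [268.7 166.3]
 [352.2 163.2]
 [286.1 163.3]]
row150 [189, 190, 190, 188, 189, 191, 165, 62, 59, 63, 59, 59, 60, 62, 56, 55, 55, 60, 59, 58, 54, 60, 54, 55, 56, 56, 56, 51, 52, 54, 50, 57, 53, 56, 57, 56, 60, 55, 61, 56, 55, 58, 54, 64, 56, 57, 63, 62, 55, 60, 58, 61, 58, 61, 53, 56, 79, 175, 187, 185, 185, 184, 184, 184, 184]
col325 [186, 185, 187, 180, 90, 56, 57, 56, 56, 57, 53, 56, 56, 59, 60, 58, 61, 58, 55, 57, 56, 54, 53, 56, 54, 57, 55, 46, 73, 155, 167, 168, 166, 167, 166]
r200 [187, 187, 187, 187, 188, 183, 154, 154, 156, 162, 162, 162, 163, 166, 166, 165, 163, 169, 165, 163, 163, 161, 159, 153, 151, 146, 145, 142, 136, 133, 131, 126, 120, 111, 107, 97, 99, 95, 107, 170, 186, 185, 186, 186, 185]
```

In hand the pump is centred, level within a few degrees, and its axis is about 11–13 mm below the TCP. Next I view the stand from beside it, already turned to its yaw.

arm_command:
  steps:
    - {"delta_pos": [5,25,1],"dr": [0,0,-3.08]}
    - {"delta_pos": [5,25,1],"dr": [0,0,-3.08]}
    - {"delta_pos": [5,25,1],"dr": [0,0,-3.08]}
    - {"delta_pos": [5,25,1],"dr": [0,0,-3.08]}
    - {"delta_pos": [5,25,1],"dr": [0,0,-3.08]}
    - {"delta_pos": [5,25,1],"dr": [0,0,-3.08]}
    - {"delta_pos": [5,25,1],"dr": [0,0,-3.08]}
    - {"delta_pos": [5,25,1],"dr": [0,0,-3.08]}
    - {"delta_pos": [5,25,1],"dr": [0,0,-3.08]}
    - {"delta_pos": [5,30,1],"dr": [0,0,-3.08]}
    - {"delta_pos": [0,0,0],"dr": [0,0,0]}
    - {"delta_pos": [0,0,0],"dr": [0,0,0]}
    - {"delta_pos": [0,0,0],"dr": [0,0,0]}

```text
time_s: 5.9
position: [0.52, 0.0693, 0.2357]
tool_rot: [[-0.174, -0.985, -0.001], [-0.985, 0.174, -0.0], [0.0, 0.001, -1.0]]
ft_force: [-0.1, -0.0, -1.9]
grip_width: 0.0216
```

```bash
python3 - <<'E'
from h import *
import json
c,V=cal('wrist'); im=env.get_image('wrist'); cv2.imwrite('pics/w3.png',im)
json.dump([{k:c[k] for k in('fx','fy','cx','cy','k1')},V.tolist()],open('w3.json','w'))
print(proj('wrist',pose([.5422,.1804,np.radians(170)],np.array([[60,47,12],[-96,47,12],[60,-39,12],[-90,-28,78],[-90,28,78],[48,-16.5,92],[48,16.5,40]])/1e3)).round())
E
```

```text
[[255. 271.]
 [247. 107.]
 [171. 271.]
 [129. 110.]
 [204. 108.]
 [158. 291.]
 [217. 269.]]
```

View pics/w3.png

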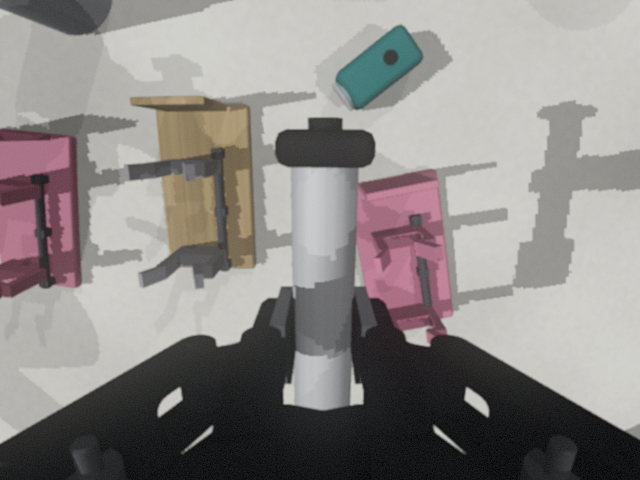

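Stand in the wrist view: base right edge runs from (250,106) to (255,268). The plate top inner corners are (132,104) and (206,104). The lower clip's prong tip is at (142,281) and the jaw tip at about (198,285). The jaw is on the right, and the plate is at the far end. The held pump and pads are both centred on column 325 instead of the predicted 318, so the wrist camera has about a 2 mm lateral bias, which I include in the fit.

```bash
python3 - <<'E'
from h import *
import json
c,V=json.load(open('w3.json')); V=np.array(V)
M=np.array([[60,47,12],[-96,47,12],[-90,-28,78],[-90,28,78],[-96,-28,78],[-96,28,78]])/1e3
U=np.array([[255,268],[250,106],[132,104],[206,104],[132,97],[206,97]])
for b in (0,.002):
    W=V.copy(); W[0,3]+=b
    f=lambda p:(proj('',pose(p,M),(c,W))-U).ravel()
    r=least_squares(f,[.542,.18,np.radians(170)]); print(b,r.x,np.degrees(r.x[2]),r.fun.round(1))
    s=np.array([[42,-23,92],[42,-16.5,92],[-42,-16.5,92],[42,19,67],[36,19,20],[-36,19,20]])/1e3
    print(proj('',pose(r.x,s),(c,W)).round())
# top refit joint check
E
```

```text
0 [0.54479232 0.17944685 2.94773685] 168.89288045227374 [-0.3  1.4 -0.1 -1.3 -0.   1.   0.7  0.7 -0.8 -0.5  0.3 -0.9]
[[148. 280.]
 [156. 281.]
 [144. 172.]
 [210. 271.]
 [224. 248.]
 [220. 173.]]
0.002 [0.54514098 0.18141595 2.9477366 ] 168.89286647123598 [-0.3  1.4 -0.1 -1.3 -0.   1.   0.7  0.7 -0.8 -0.5  0.3 -0.9]
[[148. 280.]
 [156. 281.]
 [144. 172.]
 [210. 271.]
 [224. 248.]
 [220. 173.]]
```

arm_command:
  steps:
    - {"delta_pos": [3,14,0],"dr": [0,0,-0.7]}
    - {"delta_pos": [3,14,0],"dr": [0,0,0]}
    - {"delta_pos": [3,14,0],"dr": [0,0,0]}
    - {"delta_pos": [3,14,0],"dr": [0,0,0]}
    - {"delta_pos": [3,14,0],"dr": [0,0,0]}
    - {"delta_pos": [3,14,0],"dr": [0,0,0]}
    - {"delta_pos": [3,14,0],"dr": [0,0,0]}
    - {"delta_pos": [3,13.5,0],"dr": [0,0,0]}
    - {"delta_pos": [0,0,-20],"dr": [0,0,0]}
    - {"delta_pos": [0,0,-25],"dr": [0,0,0]}
    - {"delta_pos": [0,0,-25],"dr": [0,0,0]}
    - {"delta_pos": [0,0,-20],"dr": [0,0,0]}
    - {"delta_pos": [0,0,-15],"dr": [0,0,0]}
    - {"delta_pos": [0,0,-6],"dr": [0,0,0]}
    - {"delta_pos": [0,0,0],"dr": [0,0,0]}
    - {"delta_pos": [0,0,0],"dr": [0,0,0]}

```text
time_s: 7.55
position: [0.5446, 0.1816, 0.1261]
tool_rot: [[-0.186, -0.983, 0.001], [-0.983, 0.186, 0.0], [-0.0, -0.001, -1.0]]
ft_force: [1.0, 0.4, -1.3]
grip_width: 0.0214
```

```bash
python3 - <<'E'
from h import *
a=env.get_image('side'); b=env.get_image('wrist')
cv2.imwrite('pics/a1.png',np.hstack([cv2.resize(a[90:290,180:380],(400,400)),cv2.resize(b[60:480,110:530],(400,400))])); print(env.observe()['position'],env.observe()['ft_force'])
E
```

```text
[0.54463514 0.18148484 0.12625265] [-0.04234253  0.21462754 -1.74002329]
```

View pics/a1.png

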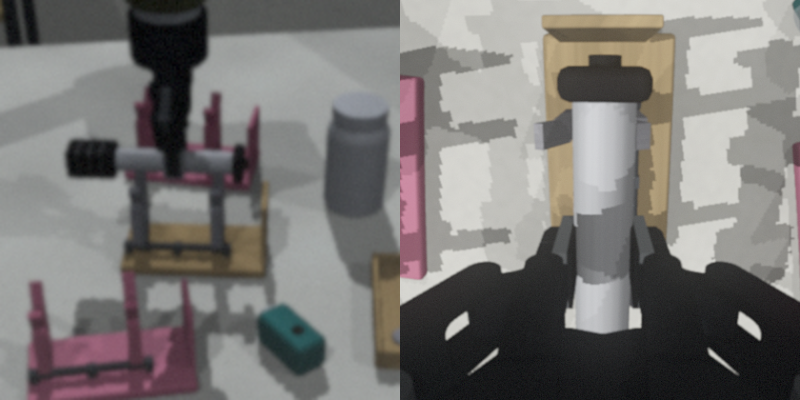

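The side view shows the handle on the open side, and the collar between the far clip and the plate. In the wrist view the barrel sits between the prong tip (555,133) and the jaw tip (645,133), within about 1 mm of centre. Pushing down.

arm_command:
  steps:
    - {"delta_pos": [0,0,-4],"dr": [0,0,0]}
    - {"delta_pos": [0,0,-4],"dr": [0,0,0]}
    - {"delta_pos": [0,0,-4],"dr": [0,0,0]}
    - {"delta_pos": [0,0,-4],"dr": [0,0,0]}
    - {"delta_pos": [0,0,-4],"dr": [0,0,0]}
    - {"delta_pos": [0,0,-4],"dr": [0,0,0]}
    - {"delta_pos": [0,0,-4],"dr": [0,0,0]}
    - {"delta_pos": [0,0,-3],"dr": [0,0,0]}
    - {"delta_pos": [0,0,0],"dr": [0,0,0]}

```text
time_s: 8.55
position: [0.5444, 0.1815, 0.0941]
tool_rot: [[-0.186, -0.983, 0.0], [-0.983, 0.186, 0.0], [-0.0, -0.0, -1.0]]
ft_force: [0.7, 1.3, -1.0]
grip_width: 0.0212
```

arm_command:
  steps:
    - {"delta_pos": [0,0,-3],"dr": [0,0,0]}
    - {"delta_pos": [0,0,-3],"dr": [0,0,0]}
    - {"delta_pos": [0,0,-3],"dr": [0,0,0]}
    - {"delta_pos": [0,0,-3],"dr": [0,0,0]}
    - {"delta_pos": [0,0,-3],"dr": [0,0,0]}

```text
time_s: 9.05
position: [0.5441, 0.1814, 0.079]
tool_rot: [[-0.186, -0.983, -0.0], [-0.983, 0.186, 0.0], [-0.0, 0.0, -1.0]]
ft_force: [0.8, 4.4, -0.3]
grip_width: 0.021
```

arm_command:
  steps:
    - {"delta_pos": [0,0,-2],"dr": [0,0,0]}
    - {"delta_pos": [0,0,-2],"dr": [0,0,0]}
    - {"delta_pos": [0,0,-2],"dr": [0,0,0]}
    - {"delta_pos": [0,0,-2],"dr": [0,0,0]}

```text
time_s: 9.45
position: [0.5439, 0.1813, 0.0709]
tool_rot: [[-0.186, -0.983, -0.001], [-0.983, 0.186, -0.0], [0.0, 0.001, -1.0]]
ft_force: [0.8, 3.6, -2.6]
grip_width: 0.0213
```

arm_command:
  steps:
    - {"delta_pos": [0,0,-2],"dr": [0,0,0]}
    - {"delta_pos": [0,0,-2],"dr": [0,0,0]}
    - {"delta_pos": [0,0,-1],"dr": [0,0,0]}

```text
time_s: 9.75
position: [0.5439, 0.1812, 0.0659]
tool_rot: [[-0.186, -0.983, -0.001], [-0.983, 0.186, -0.0], [0.0, 0.001, -1.0]]
ft_force: [-0.5, 2.4, -3.0]
grip_width: 0.0213
```

arm_command:
  steps:
    - {"delta_pos": [0,0,-1],"dr": [0,0,0]}
    - {"delta_pos": [0,0,-1],"dr": [0,0,0]}
    - {"delta_pos": [0,0,0],"dr": [0,0,0]}

```text
time_s: 10.05
position: [0.5441, 0.1811, 0.0641]
tool_rot: [[-0.186, -0.983, -0.0], [-0.983, 0.186, -0.0], [0.0, 0.0, -1.0]]
ft_force: [0.8, 1.3, -3.9]
grip_width: 0.0215
```

arm_command:
  steps:
    - {"delta_pos": [0,0,-1],"dr": [0,0,0]}
    - {"delta_pos": [0,0,0],"dr": [0,0,0]}

```text
time_s: 10.25
position: [0.5442, 0.1811, 0.0634]
tool_rot: [[-0.186, -0.983, 0.0], [-0.983, 0.186, -0.0], [0.0, -0.0, -1.0]]
ft_force: [1.0, -0.2, -1.3]
grip_width: 0.0213
```

arm_command:
  steps:
    - {"delta_pos": [0,0,-1],"dr": [0,0,0]}
    - {"delta_pos": [0,0,0],"dr": [0,0,0]}

```text
time_s: 10.45
position: [0.5444, 0.1812, 0.0629]
tool_rot: [[-0.186, -0.983, 0.001], [-0.983, 0.186, -0.0], [0.0, -0.001, -1.0]]
ft_force: [-1.1, -0.2, 2.7]
grip_width: 0.0211
```

arm_command:
  steps:
    - {"delta_pos": [0,0,-1],"dr": [0,0,0]}
    - {"delta_pos": [0,0,0],"dr": [0,0,0]}

```text
time_s: 10.65
position: [0.5444, 0.1812, 0.0627]
tool_rot: [[-0.186, -0.983, 0.001], [-0.983, 0.186, -0.0], [0.0, -0.001, -1.0]]
ft_force: [-3.7, -1.1, 11.1]
grip_width: 0.0213
```

arm_command:
  steps:
    - {"delta_pos": [0,0,-1],"dr": [0,0,0]}
    - {"delta_pos": [0,0,0],"dr": [0,0,0]}
    - {"delta_pos": [0,0,2],"dr": [0,0,0]}
    - {"delta_pos": [0,0,0],"dr": [0,0,0]}

```text
time_s: 11.05
position: [0.5444, 0.1813, 0.0628]
tool_rot: [[-0.186, -0.983, 0.001], [-0.983, 0.186, 0.0], [-0.0, -0.001, -1.0]]
ft_force: [-1.7, -0.1, 6.8]
grip_width: 0.0213
```

arm_command:
  steps:
    - {"delta_pos": [0,0,0],"dr": [0,0,0]}
    - {"delta_pos": [0,0,0],"dr": [0,0,0]}
    - {"delta_pos": [0,0,0],"dr": [0,0,0]}
    - {"delta_pos": [0,0,0],"dr": [0,0,0]}
    - {"delta_pos": [0,0,0],"dr": [0,0,0]}
    - {"delta_pos": [0,0,0],"dr": [0,0,0]}
  grip: 0.6

```text
time_s: 11.65
position: [0.5442, 0.1813, 0.0623]
tool_rot: [[-0.186, -0.983, -0.0], [-0.983, 0.186, 0.0], [-0.0, 0.0, -1.0]]
ft_force: [0.5, 0.1, -0.3]
grip_width: 0.0508
```

arm_command:
  steps:
    - {"delta_pos": [0,0,5],"dr": [0,0,0]}
    - {"delta_pos": [0,0,10],"dr": [0,0,0]}
    - {"delta_pos": [0,0,15],"dr": [0,0,0]}
    - {"delta_pos": [0,0,25],"dr": [0,0,0]}
    - {"delta_pos": [0,0,30],"dr": [0,0,0]}
    - {"delta_pos": [0,0,30],"dr": [0,0,0]}
    - {"delta_pos": [0,0,30],"dr": [0,0,0]}
    - {"delta_pos": [0,0,25],"dr": [0,0,0]}
    - {"delta_pos": [0,0,0],"dr": [0,0,0]}
    - {"delta_pos": [0,0,0],"dr": [0,0,0]}
    - {"delta_pos": [0,0,0],"dr": [0,0,0]}

```text
time_s: 12.75
position: [0.5437, 0.1813, 0.2315]
tool_rot: [[-0.186, -0.983, -0.002], [-0.983, 0.186, -0.0], [0.001, 0.002, -1.0]]
ft_force: [0.5, 0.5, -0.7]
grip_width: 0.051
```

```bash
python3 - <<'E'
from h import *
a=env.get_image('side'); b=env.get_image('wrist'); cv2.imwrite('pics/sfin.png',a);cv2.imwrite('pics/wfin.png',b)
S=lambda yy:pose([.544,.181,np.radians(169.3)],yy)
A=np.array([[-72,0,52],[-60,0,52],[60,0,52],[112,0,52],[-60,0,64],[60,0,64]])/1e3
print(proj('side',S(A)).round(1),proj('wrist',S(A)).round(1))
cv2.imwrite('pics/a2.png',np.hstack([cv2.resize(a[130:240,215:325],(400,400),interpolation=2),cv2.resize(b[60:360,170:470],(400,400))])); print(env.observe()['position'],env.observe()['ft_force'])
E
```

```text
[[302.3 196.2]
 [296.7 196. ]
 [241.1 194.2]
 [217.2 193.4]
 [296.6 191.4]
 [240.6 189.5]] [[321.5 136. ]
 [321.5 151.4]
 [321.8 290.7]
 [321.8 342.5]
 [321.5 151.9]
 [321.7 296.3]]
[0.54383244 0.18127264 0.23136089] [-0.56603901 -0.79144891  0.15885734]
```

View pics/a2.png

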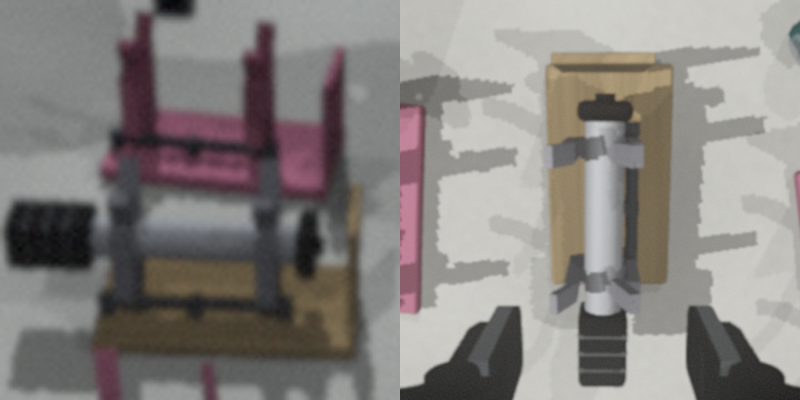

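The side crop shows the barrel level behind the jaw fingers. Its axis is at row ≈195.4 (predicted 195 when seated) and the handle end is at column ≈217 (predicted 217.2). The wrist crop shows the noses over the barrel at (622,153) and (620,290), the collar clear of the plate, and the fingers clear.

```bash
python3 -c "
from rig import env
print(env.observe()['time_s']); print(env.close_job())"
```

```text
12.85
the job is handed in; nothing more can be done
None
```

The pump is in the beech stand, with its handle over the open end and its collar on the plate side. I gripped it by the barrel and pushed it down past the jaw until the seats stopped it at about 11 N. Then I let go, lifted the gripper clear and handed the job in at 12.85 s.

**Last checks:** In the side view the pump is level and within about 1 px of where a seated pump should appear. In the wrist view both jaw noses have closed over the barrel. The arm went nowhere near the other things, but I took no final picture of all of them.

**Disagreements:**
- The wrist camera read about 2 mm off to one side, which I corrected for.
- The top and wrist fits of the stand differed by about 3 mm and 1°. I used values between the two, well inside the play.
- The gripper read 21.4 mm on the 24 mm barrel, but the hold stayed firm.

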